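# Press the bush home on the lever press

### The arm

A 6-joint arm with a two-finger parallel gripper is mounted at the origin on a cart in front of the work surface, level with it; the furniture and walls round the work are solid. World frame = base frame: x ahead of the robot, y to its left, z up, the work surface at z = 0. Lengths are in m, angles in degrees, forces in N, time in s.
With the tool pointing down it reaches from about 0.25 to 0.725 m from the base axis. Payload 9.7 kg.
Tool frame: the origin (TCP) lies at the very end of the fingers, on their centre line; the grasp point (between the pads) lies 19 mm behind it; z points along the fingers, y is the line along which they close (so a half turn about z gives the same grasp; the last joint's range is limited). The gripper opens to 85 mm and grips with 20 to 120 N. Pads are 22 mm wide; open, the fingers measure 114 mm over their backs; the gripper's body (76 mm by 85 mm) begins 54 mm behind the grasp point. The pads swing forward as they close: fully open they stand 13 mm farther back than shut.
Start: joints at [-74.427, 4.979, 10.078, 95.1, 0, 90], TCP at [0.148, -0.53, 0.231] pointing down, gripper open.
Joint ranges: [-179.16, 179.16], [-48.56, 103.87], [-65.8, 70.77], [-126.05, 130.52], [-82.76, 87.17], [-180, 180]. Speed limits (degrees/s): [127.2, 127.2, 147.25, 180, 180, 180].

### API

Orientations are given as [roll, pitch, yaw] about the fixed x, y, z axes, in that order (R = Rz(yaw) Ry(pitch) Rx(roll)).
In Python, from workcell import bot gives the robot as it stands.
- The arm moves only by the tool step_arm, never from a script. Its argument "targets" is a list of rows, each a list of 3 entries, a list of its own where there are three numbers: the opening, from 0 (shut) to 1 (fully open), then the shift along the world's x, y, z in mm, then the turn, a rotation vector about the world's x, y, z in rad. In form: [[grip, [tx, ty, tz], [wx, wy, wz]], ...]. A call has 1 to 8 rows; each row is the pose to reach, as a shift and turn from the pose commanded when the call began; what a row does not reach only later rows make up. A row lasts 1/10 s, in which the tool goes at most 50 mm and 8.59 degrees, less where a joint would pass 70% of its speed; a pose out of reach is approached as far as the arm can. A call with a gripper value outside its range is refused whole. The fingers move at their own pace and stop on an object; "force" is the grip in N (left out, the last holds). Time passes only in rows, so rows that repeat a pose let the fingers close. It gives the time, the measured TCP pose, the force, the opening and the grip force at its end, in the units of the state.
- bot.get_obs(): the state, without advancing time (a new reading comes with each control period).
- bot.camera(name): name is "side" or "top" or "wrist"; returns (picture, depth): 480x640x3 uint8, red, green, blue; 480x640 float32, m along the optical axis (not along the pixel's ray), 0 where there is no reading.
- bot.camera_params(name): a dict with "K" (3x3 intrinsics, pixels), "R" (3x3) and "t" (3): a world point X has camera coordinates R X + t. Camera axes: x right, y down, z forward; pixel columns grow to the right and rows downward; lengths in m; the calibration is good to about 2 mm. The wrist camera is an equidistant fisheye: a pixel r from the principal point sees the ray r / f radians off the axis. A picture is of the moment at which its call begins: read the wrist's pose just before it. camera_params takes no time and is no camera call; for the wrist camera it gives the pose at the moment of the call.
- bot.job_done(): hands the job in; it is judged then, once.
The state is a dict: "time": time; "q": joint angles; "qd": joint speeds; "joint_efforts": joint torques, N m; "ee_pos": TCP position; "tcp_rot": TCP orientation; "wrist_force": force on the tool from outside, world axes, zero at the start; "torque": the same for the moment, N m; "opening": finger opening in m; "grasp_force": force on a finger pad.
Only numpy, scipy, OpenCV 4.12 (cv2) and the standard library are available. Lean on these libraries where they do the work, as an engineer would, in place of code of your own. Each camera call takes 0.05 s, during which the arm holds its last target. There are 200 camera calls.

### The job

Take the bearing housing whose bronze bush still stands proud and set it into the press's nest, lying flat with its round end in the V, while the safety catch still holds the lever up. Then flip the yellow catch well up and back off the lever's pin and let it go, and only then pull the lever down by its black grip until the bush is fully home, its flange on the housing. Finish still pulling on the grip, so that the lever keeps pressing on the bush; leave the finished housing, the bottle and the tin where they are.

Things in the scene. Friction and masses are not known exactly. Their poses are not given: they have to be found in the camera images.
- housing: Aluminium bearing housing with its brass-coloured bush still proud, 0.15-0.25 kg, left or right of the press. Foot 44 (x) x 76 (y) x 12 mm high: square at the -y end, round (radius 22) at +y. On it a block 36 (x) x 40 (y), from 12 to 36 mm height; grip its flat x faces. Origin: centre of the underside, below the bush. Starts with +y within 0.7 rad of world +y.
- housing_done: A finished housing, same shape, size, origin and axes, its bush already home (flange lying on the block). It starts on the other side of the press.
- bush (a joint): How far the bush is pressed into the housing: starts between 0 and 0.002 m, 0.008 m = home, its flange on the block. Flange 28 mm across, 3 mm thick, its top 47 mm above the housing's underside at 0, 39 mm when home. It takes about 15 N at the bush.
- nest (a point): Centre of the nest's floor, 14 mm above the bench; the housing's origin and axes belong on its. Rails 13 mm high round the foot: sides at x = +-23.5 mm, flat stop at y = -39.5, V for the round end at +y; 1.5 mm play, lead-in 3 mm wide in the top 5 mm. Press axes (within 0.3 rad of world): x level to the lever hinge, away from the robot, y along the hinge, z up. Open above while the lever is up.
- lever_grip: Black ribbed grip bar of the lever, 18 mm thick, 92 mm long between the lever's two arms, along the press's y. Origin: its centre, 160 mm from the hinge axis. Lever up: 41 mm behind the hinge (+x), 212 mm above the bench; bush home: 156 mm in front of it, 92 mm above the bench. Pinch it from above across the press's x; it may turn in the fingers.
- lever_hinge (a point): Middle of the lever's hinge axis, 90 mm behind the nest's centre (press +x), 57 mm above the bench; the axis is the press's y.
- press_lever (a joint): Lever angle: 0 = up (105 degrees above level, leaning away from the robot), grows as it is pulled towards the robot and down; 1.52 = meets a bush 8 mm proud, 1.61 = bush home, 1.73 = stop with an empty nest. With the catch on it gives under 0.1. Springs lift it when let go. Pull at the grip: 2 N at the top, 8 N at the bottom, about 17 N while the bush goes in.
- catch_knob: Red ball, 22 mm across, at the front end of the safety catch (yellow hook on the press's right, -y, side). Origin: its centre; with the catch on 128 mm above the bench and, seen from the catch's pivot, 110 mm to the front (-x), 46 mm up, 37 mm outward (-y). A thin pin holds it on its +y side. Pinch it from above across the press's x.
- catch_hinge (a point): Pivot of the safety catch, 60 mm behind the lever's hinge (press +x), 82 mm above the bench, on the press's right side; its axis is the press's y.
- catch (a joint): Catch angle: 0 = on, hooked over a pin of the lever, which cannot then be pulled; grows as the ball is swung up and back, away from the robot, in an arc of 119 mm radius about the pivot. Clear of the pin from 0.4 on, well back over 0.8, ball straight above the pivot at 1.18, stop at 1.9. Stiff: takes about 1 N and stays where it is left.
- pusher: Steel ball-nosed pusher, 22 mm across, on the lever's cross bar; with the lever down it stands over the nest and presses on the bush. Its origin lies on the lever's hinge.
- oil_bottle: White squeeze bottle with red spout, 52 mm across, 166 mm tall, behind and right of the press. Origin: centre of its underside.
- paste_tin: Round red and silver tin, 67 mm across, 27 mm high, behind and left. Origin: centre of its underside.
Mind the look-alikes: they are no part of the job. What is shaped like the housing but green is not meant.

How it is judged:
By the outcome, as a careful person would: the job done as asked, in the order asked, and still so for the second after the job is handed in, while the arm keeps its last pose, push and grip.
It also fails if it takes over 67 s, if anything falls off the work surface, if the arm or the gripper's body presses on something with over 40 N, if the wrist force passes 120 N, or if a joint passes its speed limit or range.

## Working session

There is one attempt and no reset: what is moved stays moved. The work goes in short steps, Python scripts to look and compute and a tool call to move; the robot and the scene stay as the last step left them, time stands still between calls to the robot, and variables do not carry over. Pictures are saved under pics/ and viewed, at most 10 in all, crops included, and the job is handed in when it is done.

Besides the shell and the picture viewer there is one more tool, called after "Call:" as a command line: name --argument value ..., lists and objects as JSON in quotes. step_arm: Moves the arm, as the interface text tells. Its arguments: {"type":"object","properties":{"targets":{"type":"array","items":{"type":"array"}},"force":{"type":"number"}},"required":["targets"]}

```bash
mkdir -p pics; ls
python3 - <<'E'
from workcell import bot
import cv2,numpy as np
o=bot.get_obs();print({k:np.round(v,3).tolist() for k,v in o.items()})
for n in("top","side"):
    p,d=bot.camera(n);cv2.imwrite(f"pics/{n}0.png",p[:,:,::-1]);np.savez(f"{n}0.npz",p=p,d=d,**bot.camera_params(n))
    print(n,bot.camera_params(n))
E
```

```text
pics
{'time': 0.0, 'q': [-74.426, 5.01, 10.034, 95.099, 0.0, 89.999], 'qd': [-0.051, -0.045, -0.005, -0.013, -0.014, -0.047], 'joint_efforts': [0.001, -52.04, 46.48, 0.017, 0.0, 0.0], 'ee_pos': [0.148, -0.53, 0.231], 'tcp_rot': [-179.925, -0.0, 15.575], 'wrist_force': [-0.202, -0.768, 0.108], 'torque': [-0.046, 0.037, 0.014], 'grasp_force': 0.0, 'opening': 0.085}
top {'K': array([[545.23094436,   0.        , 319.4938176 ],
       [  0.        , 545.23094436, 239.61606434],
       [  0.        ,   0.        ,   1.        ]]), 'R': array([[ 0.02679614, -0.99949702,  0.01696122],
       [-0.99454874, -0.02836623, -0.10034022],
       [ 0.10077088, -0.01418003, -0.9948086 ]]), 't': array([-8.42859253e-04,  5.69610921e-01,  1.22379212e+00])}
side {'K': array([[466.86832887,   0.        , 320.99570185],
       [  0.        , 466.86832887, 241.02846907],
       [  0.        ,   0.        ,   1.        ]]), 'R': array([[-0.90129867, -0.43307982,  0.01012788],
       [-0.29120335,  0.58839402, -0.7543163 ],
       [ 0.32071998, -0.68281356, -0.65643304]]), 't': array([0.52693711, 0.26383682, 0.96091416])}
```

View pics/top0.png

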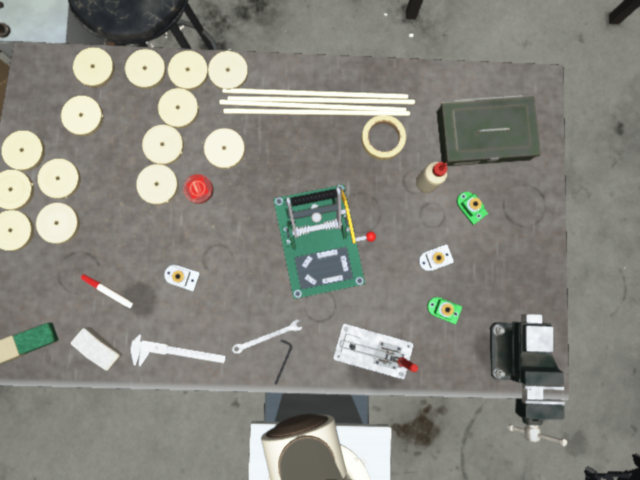

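View pics/side0.png

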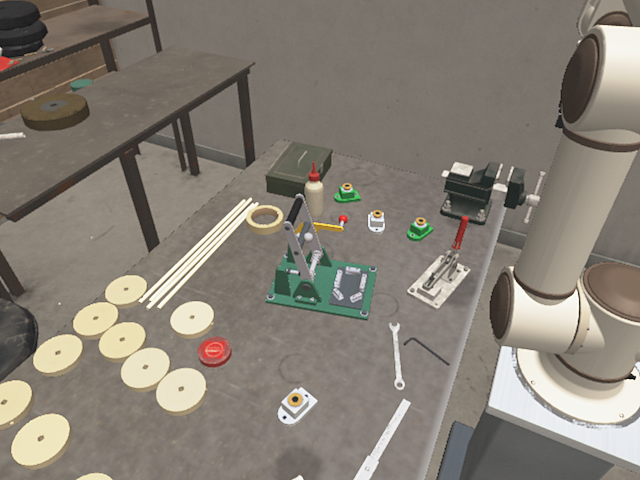

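Top view: the press is at (320,240), with its ball at (371,237). Candidates are the white housings at (181,277) and (436,258). The green look-alikes at (472,207) and (444,309) are not meant. Next I'll compare bush heights using depth and a close crop.

```bash
cat > h.py <<'E'
import numpy as np,cv2
def cloud(f):
    z=np.load(f);p,d,K,R,t=[z[k] for k in("p","d","K","R","t")]
    v,u=np.mgrid[:480,:640]
    X=np.stack([(u-K[0,2])/K[0,0]*d,(v-K[1,2])/K[1,1]*d,d],-1)
    W=(X-t)@R; W[d==0]=np.nan
    return p,W
E
python3 - <<'E'
from h import *
p,W=cloud("top0.npz");ps,Ws=cloud("side0.npz")
for name,(u,v) in {"L":(181,277),"R":(436,258)}.items():
    c=W[v,u];print(name,c.round(4))
    for nm,w in(("top",W),("side",Ws)):
        m=(np.hypot(w[...,0]-c[0],w[...,1]-c[1])<.06)
        z=w[m][:,2]; 
        h,e=np.histogram(z,np.arange(-.004,.056,.003));print(nm,h.tolist())
        top=m&(w[...,2]>.0375); print(" high pts",top.sum(),np.nanmedian(w[top],0).round(4), np.percentile(z,99).round(4))
    foot=((np.hypot(W[...,0]-c[0],W[...,1]-c[1])<.07)&(W[...,2]>.006)&(W[...,2]<.06))
    q=W[foot][:,:2].astype(np.float32);r=cv2.minAreaRect(q*1000);print(" rect",r)
# ball
hsv=cv2.cvtColor(p,cv2.COLOR_RGB2HSV)
red=((hsv[...,0]<8)|(hsv[...,0]>172))&(hsv[...,1]>150)
b=red.copy();b[:,:360]=0;b[:,382:]=0;b[:225]=0;b[250:]=0
print("ball",b.sum(),np.nanmedian(W[b],0))
big=cv2.cvtColor(p,cv2.COLOR_RGB2BGR)
a=lambda im,x,y,s,k:cv2.resize(im[y-s:y+s,x-s:x+s],(k,k),interpolation=cv2.INTER_CUBIC)
sb=cv2.cvtColor(ps,cv2.COLOR_RGB2BGR)
row1=np.hstack([a(sb,296,403,28,266),a(sb,376,220,28,266),a(sb,345,285,45,266)])
row2=np.hstack([a(big,181,277,28,266),a(big,436,258,28,266),a(big,320,240,62,266)])
cv2.imwrite("pics/crop.png",np.vstack([row1,row2]))
cv2.imwrite("pics/press.png",cv2.resize(big[175:310,255:395],None,fx=4.2,fy=4.2,interpolation=cv2.INTER_CUBIC))
E
```

```text
L [0.4748 0.324  0.0421]
top [346, 648, 396, 86, 71, 120, 74, 14, 9, 8, 5, 14, 51, 112, 68, 37, 5, 0, 0]
 high pts 133 [0.4773 0.3327 0.0396] 0.0422
side [793, 1043, 84, 36, 151, 204, 30, 24, 23, 24, 20, 26, 116, 175, 79, 9, 0, 0, 0]
 high pts 115 [0.479  0.3343 0.0388] 0.0395
 rect ((470.58978271484375, 323.4207458496094), (124.99876403808594, 123.77527618408203), 69.85449981689453)
R [ 0.5333 -0.2497  0.0466]
top [312, 647, 370, 86, 77, 119, 66, 14, 6, 4, 4, 17, 38, 73, 33, 9, 46, 52, 10]
 high pts 165 [ 0.5357 -0.2543  0.0459] 0.049
side [270, 311, 34, 24, 43, 51, 16, 13, 9, 14, 13, 10, 40, 32, 4, 6, 36, 12, 0]
 high pts 61 [ 0.5367 -0.2494  0.045 ] 0.0471
 rect ((535.3930053710938, -251.75927734375), (115.6755142211914, 129.96339416503906), 26.999162673950195)
ball 74 [ 0.56883359 -0.09059356  0.13752271]
```

View pics/crop.png

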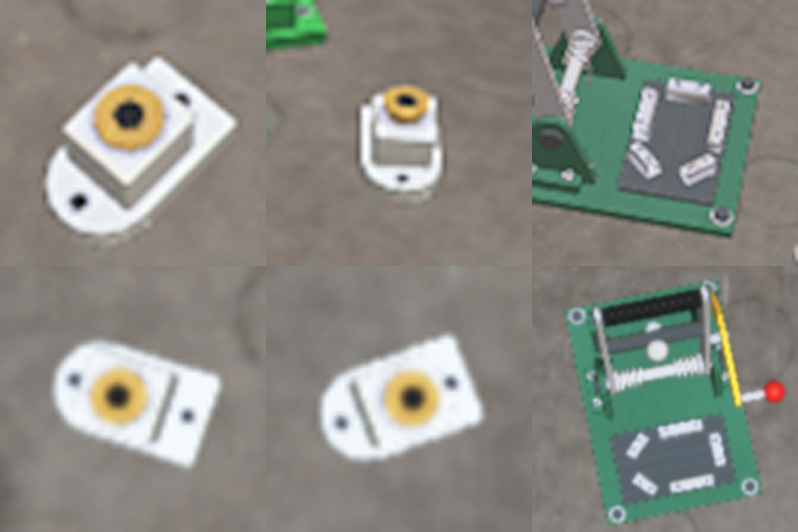

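View pics/press.png

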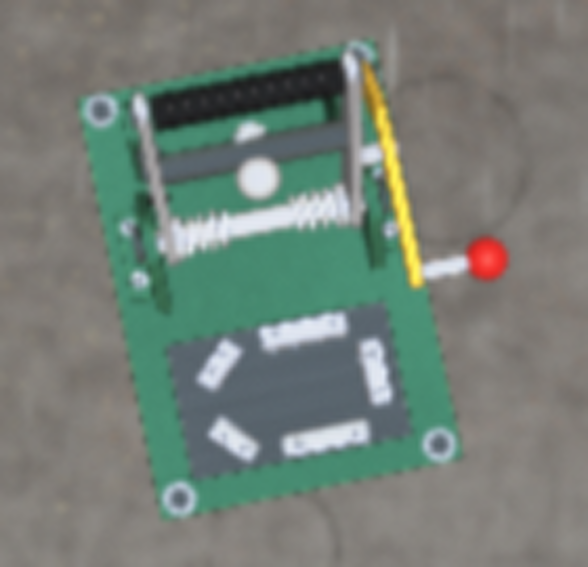

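The crop and depth agree. The right housing (436,258) has its flange top at about 46 mm, so its bush is proud. The left one is at about 39 mm, so it is finished. I'll move the wrist camera over the right housing and the nest.

Call:
step_arm --targets '[[1, [48, 0, 30], [0, 0, 0]], [1, [60, 40, 30], [0, 0, 0]], [1, [90, 80, 30], [0, 0, 0]], [1, [120, 120, 30], [0, 0, 0]], [1, [150, 160, 30], [0, 0, 0]], [1, [180, 200, 30], [0, 0, 0]], [1, [210, 240, 30], [0, 0, 0]], [1, [240, 280, 30], [0, 0, 0]]]'

```text
time: 0.9
ee_pos: [0.3883, -0.2479, 0.2611]
tcp_rot: [-180.0, 0.0, 15.6]
wrist_force: [0.6, -1.1, -0.1]
opening: 0.0854
grasp_force: 0.0
```

Call:
step_arm --targets '[[1, [30, 35, 0], [0, 0, 0]], [1, [60, 70, 0], [0, 0, 0]], [1, [80, 100, 0], [0, 0, 0]], [1, [80, 100, 0], [0, 0, 0]], [1, [80, 100, 0], [0, 0, 0]]]'

```text
time: 1.4
ee_pos: [0.4678, -0.1492, 0.2608]
tcp_rot: [-180.0, 0.1, 15.7]
wrist_force: [-0.3, 0.9, -0.1]
opening: 0.0854
grasp_force: 0.0
```

Run:
```python
from workcell import bot
import cv2,numpy as np
o=bot.get_obs();print(o["time"],o["ee_pos"],o["tcp_rot"])
c=bot.camera_params("wrist");p,d=bot.camera("wrist")
print(c["K"],c["R"].round(3),"campos",-c["R"].T@c["t"])
np.savez("w1.npz",p=p,d=d,**c);cv2.imwrite("pics/w1.png",p[:,:,::-1])
```

```text
1.4 [ 0.46775312 -0.14920924  0.26084331] [-1.79977945e+02  5.46023710e-02  1.56870090e+01]
[[371.64829954   0.         322.29353312]
 [  0.         371.64829954 241.09696579]
 [  0.           0.           1.        ]] [[ 0.27  -0.963 -0.001]
 [-0.927 -0.26   0.27 ]
 [-0.26  -0.072 -0.963]] campos [ 0.53378403 -0.13082237  0.40351911]
```

View pics/w1.png

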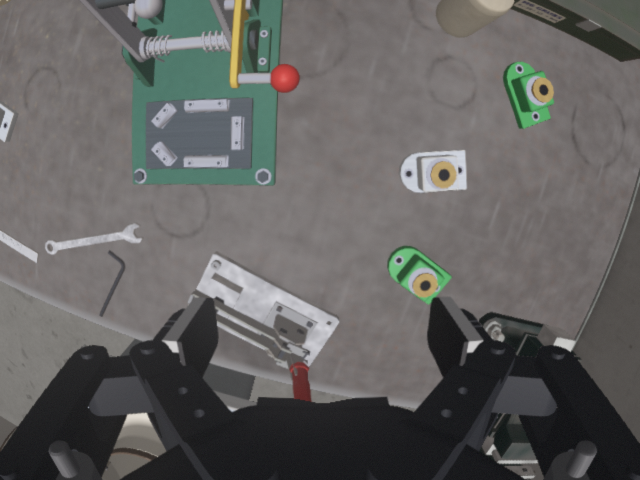

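The wrist view shows the white proud housing at (436,172), the nest at about (205,133) with its stop rail at (237,133), and the catch ball at (285,78). I'll rectify the nest at rail-top height and fit the housing silhouette.

```bash
cat >> h.py <<'E'
def load(f):
    z=np.load(f);return {k:z[k] for k in z}
def proj(c,X,fish=False):
    X=np.atleast_2d(X)@c["R"].T+c["t"];K=c["K"]
    if fish:
        r=np.hypot(X[:,0],X[:,1]);th=np.arctan2(r,X[:,2])
        s=th/np.maximum(r,1e-9);x,y=X[:,0]*s,X[:,1]*s
    else:x,y=X[:,0]/X[:,2],X[:,1]/X[:,2]
    return np.stack([K[0,0]*x+K[0,2],K[1,1]*y+K[1,2]],1)
def pose(x,y,yaw,P,z0=0):
    c,s=np.cos(yaw),np.sin(yaw);P=np.asarray(P,float)
    return np.stack([x+c*P[:,0]-s*P[:,1],y+s*P[:,0]+c*P[:,1],P[:,2]+z0],1)
a=np.linspace(0,np.pi,25)
fo=np.r_[[[-.022,-.038],[.022,-.038]],np.c_[.022*np.cos(a),.016+.022*np.sin(a)]]
sl=lambda o,z:np.c_[o,np.full(len(o),z)]
bl=np.array([[-.018,-.02],[.018,-.02],[.018,.02],[-.018,.02]])
b=np.linspace(0,2*np.pi,30);fl=.014*np.c_[np.cos(b),np.sin(b)]
def parts(top=.046):
    return [np.r_[sl(fo,0),sl(fo,.012)],np.r_[sl(bl,.012),sl(bl,.036)],np.r_[sl(fl,top-.003),sl(fl,top)]]
def sil(c,x,y,yaw,fish,z0=0,top=.046,S=8):
    m=np.zeros((480,640),np.uint8)
    for P in parts(top):
        h=cv2.convexHull(proj(c,pose(x,y,yaw,P,z0),fish).astype(np.float32))
        cv2.fillConvexPoly(m,np.round(h*16).astype(np.int32),1,cv2.LINE_8,4)
    return m
E
cat > fit.py <<'E'
from h import *
from scipy.optimize import minimize
def fit(f,fish,x,y,yaw):
    c=load(f);p=c["p"];hsv=cv2.cvtColor(p,cv2.COLOR_RGB2HSV).astype(int)
    uv=proj(c,[[x,y,.02]],fish)[0];U=np.mgrid[:480,:640]
    near=np.hypot(U[1]-uv[0],U[0]-uv[1])<60
    m=((hsv[...,2]>165)&(hsv[...,1]<60))|((hsv[...,1]>90)&(hsv[...,0]<30))
    m=(m&near).astype(np.uint8);m=cv2.morphologyEx(m,cv2.MORPH_CLOSE,np.ones((9,9)))
    n,l,st,ce=cv2.connectedComponentsWithStats(m);k=1+np.argmax(st[1:,4]);m=(l==k)
    m=cv2.GaussianBlur(m.astype(np.float32),(0,0),1.)
    def cost(v):
        s=cv2.GaussianBlur(sil(c,v[0]/1e3,v[1]/1e3,v[2]/30,fish).astype(np.float32),(0,0),1.)
        return ((s-m)**2).sum()/m.sum()
    v=np.array([x*1e3,y*1e3,yaw*30]);
    for s in(6,2):
        r=minimize(cost,v,method="Nelder-Mead",options=dict(initial_simplex=v+s*np.r_[np.zeros((1,3)),np.eye(3)],maxiter=200));v=r.x
    return v[0],v[1],v[2]/30,r.fun
E
python3 - <<'E'
from fit import *
print(fit("top0.npz",0,.533,-.25,-.3));print(fit("top0.npz",0,.533,-.25,.3))
print(fit("w1.npz",1,.533,-.25,.3))
# rectified nest at z=27mm
im=[]
for f,fish in(("w1.npz",1),("top0.npz",0)):
    c=load(f);N=400 # 4px/mm ,100mm; centre (.49,.0)
    i,j=np.mgrid[:N,:N]
    X=np.stack([.50+ (N/2-i)/3500, .0+(N/2-j)/3500, np.full((N,N),.027)],-1).reshape(-1,3)
    uv=proj(c,X,fish).reshape(N,N,2).astype(np.float32)
    im.append(cv2.remap(c["p"],uv[...,0],uv[...,1],cv2.INTER_CUBIC)[:,:,::-1])
cv2.imwrite("pics/nest.png",np.hstack(im))
E
```

```text
(np.float64(535.5402634022821), np.float64(-256.0374551052265), np.float64(0.38983734679602916), np.float64(0.003184972796589136))
(np.float64(535.2873199720782), np.float64(-256.02720244786116), np.float64(0.39179788052083864), np.float64(0.003575324546545744))
(np.float64(536.5491479293657), np.float64(-256.48676166395717), np.float64(0.37302547944609366), np.float64(0.03567034751176834))
```

View pics/nest.png

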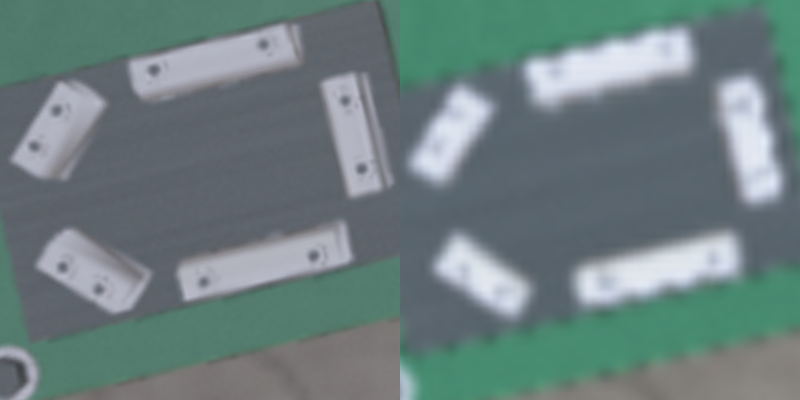

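From the rail screw holes at (154,70), (264,45), (204,282), (314,256), (345,100) and (362,169), the nest is at about (0.508, 0.002) with press yaw 0.232. The housing is at (0.536, -0.256) with yaw 0.38. Next I'll go above it with the tool yaw at about 112°.

Call:
step_arm --targets '[[0.65, [8, -14, -10], [0, 0, 0.15]], [0.65, [17, -28, -20], [0, 0, 0.29]], [0.65, [26, -42, -30], [0, 0, 0.44]], [0.65, [34, -56, -40], [0, 0, 0.58]], [0.65, [43, -70, -60], [0, 0, 0.73]], [0.65, [52, -84, -70], [0, 0, 0.87]], [0.65, [60, -95, -80], [0, 0, 1.02]], [0.65, [68, -106, -90], [0, 0, 1.16]]]'

```text
time: 2.25
ee_pos: [0.5348, -0.2579, 0.1708]
tcp_rot: [-180.0, 0.0, 82.2]
wrist_force: [0.5, 0.6, -0.5]
opening: 0.0554
grasp_force: 0.0
```

Call:
step_arm --targets '[[0.65, [0, 0, -10], [0, 0, 0.14]], [0.65, [0, 0, -20], [0, 0, 0.28]], [0.65, [0, 0, -30], [0, 0, 0.42]], [0.65, [0, 0, -30], [0, 0, 0.52]], [0.65, [0, 0, -30], [0, 0, 0.52]], [0.65, [0, 0, -30], [0, 0, 0.52]]]'

```text
time: 2.85
ee_pos: [0.5351, -0.2568, 0.1416]
tcp_rot: [180.0, 0.0, 111.6]
wrist_force: [1.0, -0.2, 0.2]
opening: 0.0552
grasp_force: 0.0
```

Run:
```python
from workcell import bot
from fit import *
o=bot.get_obs();print(o["time"],o["ee_pos"],o["tcp_rot"],o["q"])
c=bot.camera_params("wrist");p,d=bot.camera("wrist")
np.savez("w2.npz",p=p,d=d,**c);cv2.imwrite("pics/w2.png",p[:,:,::-1])
r=fit("w2.npz",1,.536,-.256,.385);print(r)
m=sil(c,r[0]/1e3,r[1]/1e3,r[2],1);q=p[:,:,::-1].copy();cs,_=cv2.findContours(m,0,1);cv2.drawContours(q,cs,-1,(255,0,255),1);cv2.imwrite("pics/w2o.png",q)
```

```text
2.85 [ 0.53510184 -0.25680661  0.14157269] [1.79990668e+02 1.69338095e-02 1.11567396e+02] [-2.56350909e+01  1.00550648e+01  5.76892576e+00  8.56950952e+01
 -4.65735198e-03  4.27975105e+01]
(np.float64(536.52574196878), np.float64(-255.88154230434796), np.float64(0.3770385140133907), np.float64(0.057722099125385284))
```

View pics/w2o.png

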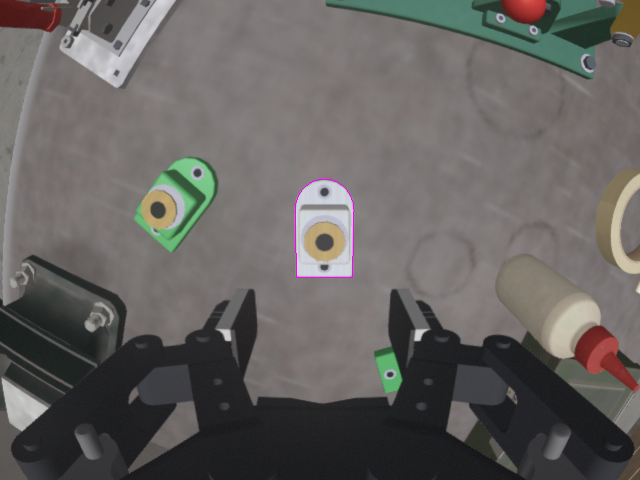

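The outlined fit sits on the white housing at (324,230), centred and aligned between the fingers. Descend and grip.

Call:
step_arm --targets '[[0.65, [0, 0, -40], [0, 0, 0]], [0.65, [0, 0, -75], [0, 0, 0]], [0.65, [0, 0, -105], [0, 0, 0]], [0.65, [0, 0, -118], [0, 0, 0]], [0.65, [0, 0, -125], [0, 0, 0]], [0.65, [0, 0, -125], [0, 0, 0]], [0.65, [0, 0, -125], [0, 0, 0]]]'

```text
time: 3.6
ee_pos: [0.5365, -0.2563, 0.0179]
tcp_rot: [179.9, 0.1, 111.8]
wrist_force: [0.1, -0.5, 0.2]
opening: 0.0557
grasp_force: 0.0
```

Call:
step_arm --force 50 --targets '[[0.3, [0, 0, 0], [0, 0, 0]], [0.3, [0, 0, 0], [0, 0, 0]], [0.3, [0, 0, 0], [0, 0, 0]], [0.3, [0, 0, 0], [0, 0, 0]], [0.3, [0, 0, 0], [0, 0, 0]], [0.3, [0, 0, 0], [0, 0, 0]]]'

```text
time: 4.2
ee_pos: [0.5365, -0.2562, 0.0179]
tcp_rot: [179.9, 0.1, 111.8]
wrist_force: [-0.8, -0.8, 5.1]
opening: 0.0348
grasp_force: 52.0
```

Call:
step_arm --targets '[[0.3, [0, 0, 20], [0, 0, 0]], [0.3, [0, 0, 60], [0, 0, 0]], [0.3, [-20, 10, 90], [0, 0, 0]], [0.3, [-50, 45, 90], [0, 0, -0.05]], [0.3, [-55, 90, 90], [0, 0, -0.1]], [0.3, [-55, 135, 90], [0, 0, -0.15]], [0.3, [-55, 180, 90], [0, 0, -0.15]], [0.3, [-50, 220, 90], [0, 0, -0.15]]]'

```text
time: 5.0
ee_pos: [0.485, -0.034, 0.1068]
tcp_rot: [180.0, 0.0, 103.2]
wrist_force: [0.5, -0.4, -2.2]
opening: 0.0348
grasp_force: 51.2
```

Call:
step_arm --targets '[[0.3, [11, 25, 0], [0, 0, 0]], [0.3, [21, 38, 0], [0, 0, 0]], [0.3, [21, 38, -20], [0, 0, 0]], [0.3, [21, 38, -40], [0, 0, 0]], [0.3, [21, 38, -40], [0, 0, 0]], [0.3, [21, 38, -40], [0, 0, 0]]]'

```text
time: 5.6
ee_pos: [0.5066, 0.0018, 0.0665]
tcp_rot: [-180.0, -0.0, 103.2]
wrist_force: [-0.1, -0.5, -2.7]
opening: 0.0349
grasp_force: 51.1
```

Run:
```python
from workcell import bot
from fit import *
o=bot.get_obs();print(o["time"],o["ee_pos"],o["tcp_rot"],o["opening"],o["wrist_force"])
for n in("wrist","top","side"):
    c=bot.camera_params(n);p,d=bot.camera(n)
    np.savez(n+"3.npz",p=p,d=d,**c)
c=load("wrist3.npz")
cv2.imwrite("pics/w3.png",c["p"][:,:,::-1])
```

```text
5.6 [0.50662038 0.00177382 0.06654031] [-1.79962519e+02 -3.46556614e-03  1.03200460e+02] 0.0349182243552763 [-0.12385128 -0.50681318 -2.67227377]
```

View pics/w3.png

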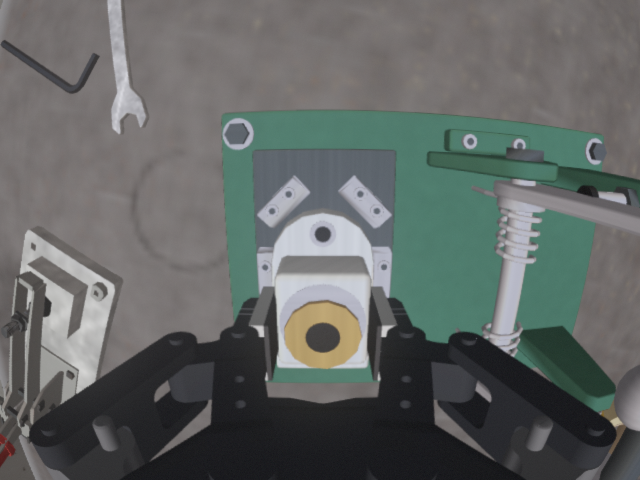

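The view shows the housing held upright over the nest. The V screw holes (290,194), (270,211), (358,195) and (378,211) lie symmetric about it, and its round-end apex is at about (322,212).

Run:
```python
from h import *
c=load("wrist3.npz");K=c["K"]
def unp(u,v,z):
    x,y=(u-K[0,2])/K[0,0],(v-K[1,2])/K[0,0];th=np.hypot(x,y);r=np.array([np.sin(th)*x/th,np.sin(th)*y/th,np.cos(th)])
    o=-c["R"].T@c["t"];d=c["R"].T@r;return o+d*(z-o[2])/d[2]
V=np.array([unp(u,v,.027) for u,v in((290,194),(270,211),(358,195),(378,211))])
ya=.232;X=np.array([np.cos(ya),np.sin(ya),0]);Y=np.array([-np.sin(ya),np.cos(ya),0])
n=V.mean(0)-Y*.0381;print("nest",n, "yaw chk",np.arctan2(*(V[2]+V[3]-V[0]-V[1])[[1,0]]))
g=c["p"].astype(int);print(g[195:235:2,322].tolist())
# silhouette hypothesis for housing: compare apex and square-end
for dy in(-.002,0,.002):
    h=np.array([.5066,.0018,0])+Y*dy
    print(dy,proj(c,pose(h[0],h[1],ya,[[0,.038,.012],[-.018,.02,.036],[.018,.02,.036],[0,-.014,.046],[0,.014,.046]],.0486),True).round(1).tolist())
```

```text
nest [0.5080129  0.00103419 0.027     ] yaw chk 0.22492131084104824
[[96, 102, 109], [96, 102, 110], [97, 103, 111], [97, 103, 111], [97, 104, 112], [97, 102, 110], [101, 105, 111], [117, 116, 117], [124, 124, 124], [176, 178, 183], [197, 202, 211], [198, 203, 211], [197, 201, 210], [185, 187, 199], [182, 183, 197], [175, 177, 190], [84, 86, 93], [69, 71, 76], [70, 71, 76], [70, 71, 76]]
-0.002 [[321.5, 218.9], [271.8, 281.6], [371.0, 281.5], [321.6, 375.0], [321.4, 308.9]]
0 [[321.4, 214.1], [271.6, 276.5], [371.3, 276.4], [321.6, 370.8], [321.4, 303.6]]
0.002 [[321.4, 209.3], [271.3, 271.3], [371.5, 271.2], [321.6, 366.4], [321.3, 298.3]]
```

Call:
step_arm --targets '[[0.3, [1, -1, -8], [0, 0, 0]], [0.3, [1, -1, -16], [0, 0, 0]], [0.3, [1, -1, -20], [0, 0, 0]], [0.3, [1, -1, -24], [0, 0, 0]], [0.3, [1, -1, -27], [0, 0, 0]], [0.3, [1, -1, -27], [0, 0, 0]]]'

```text
time: 6.35
ee_pos: [0.5074, 0.0012, 0.0388]
tcp_rot: [-180.0, -0.0, 103.2]
wrist_force: [0.3, -0.0, -3.0]
opening: 0.0347
grasp_force: 51.3
```

Call:
step_arm --targets '[[0.3, [0, 0, -2], [0, 0, 0]], [0.3, [0, 0, -4], [0, 0, 0]], [0.3, [0, 0, -6], [0, 0, 0]], [0.3, [0, 0, -8], [0, 0, 0]], [0.3, [0, 0, -8], [0, 0, 0]], [0.3, [0, 0, -8], [0, 0, 0]]]'

```text
time: 6.95
ee_pos: [0.5077, 0.0012, 0.0319]
tcp_rot: [180.0, 0.0, 103.2]
wrist_force: [-3.1, 0.7, 5.4]
opening: 0.0347
grasp_force: 52.3
```

It has seated: z is 0.0319 as expected, with light contact. Release, rise and look.

Call:
step_arm --force 20 --targets '[[0.45, [0, 0, 0], [0, 0, 0]], [0.55, [0, 0, 0], [0, 0, 0]], [0.6, [0, 0, 0], [0, 0, 0]], [0.6, [0, 0, 0], [0, 0, 0]], [0.6, [0, 0, 20], [0, 0, 0]], [0.6, [-3, -1, 60], [0, 0, 0]], [0.6, [-10, -2, 100], [0, 0, 0]], [0.6, [-15, -3, 140], [0, 0, 0]]]'

```text
time: 7.75
ee_pos: [0.4921, -0.0018, 0.1727]
tcp_rot: [-180.0, -0.0, 103.2]
wrist_force: [1.5, 0.4, 0.5]
opening: 0.0513
grasp_force: 0.0
```

Run:
```python
from workcell import bot
from fit import *
o=bot.get_obs();print(o["time"],o["ee_pos"],o["tcp_rot"],o["wrist_force"])
c=bot.camera_params("wrist");p,d=bot.camera("wrist");np.savez("w4.npz",p=p,d=d,**c)
m=sil(c,.508,.0015,.232,1,.014);q=p[:,:,::-1].copy()
cs,_=cv2.findContours(m,0,1);cv2.drawContours(q,cs,-1,(255,0,255),1)
cv2.imwrite("pics/w4.png",q)
v,u=np.mgrid[:480,:640];K=c["K"];x,y=(u-K[0,2])/K[0,0],(v-K[1,2])/K[0,0];th=np.hypot(x,y)+1e-9
X=np.stack([x/th*np.tan(th)*d,y/th*np.tan(th)*d,d],-1);W=(X-c["t"])@c["R"]
ya=.232;dx,dy=W[...,0]-.508,W[...,1]-.0015
a=np.cos(ya)*dx+np.sin(ya)*dy;b=-np.sin(ya)*dx+np.cos(ya)*dy
for A,B in((-.015,.017),(.015,.017),(-.015,-.017),(.015,-.017),(0,.03),(0,0.011),(0,-.011),(.011,0),(-.011,0)):
    k=(abs(a-A)<.0025)&(abs(b-B)<.0025)&(d>0);print(A,B,k.sum(),np.median(W[k][:,2]).round(4) if k.any() else None)
```

```text
7.75 [ 0.49210839 -0.00184148  0.1726719 ] [-1.79981639e+02 -2.31714628e-03  1.03238551e+02] [1.54216783 0.42243491 0.49752186]
-0.015 0.017 48 0.0499
0.015 0.017 206 0.2443
-0.015 -0.017 28 0.0495
0.015 -0.017 29 0.0494
0 0.03 39 0.027
0 0.011 171 0.2469
0 -0.011 37 0.0602
0.011 0 344 0.1976
-0.011 0 49 0.06
```

View pics/w4.png

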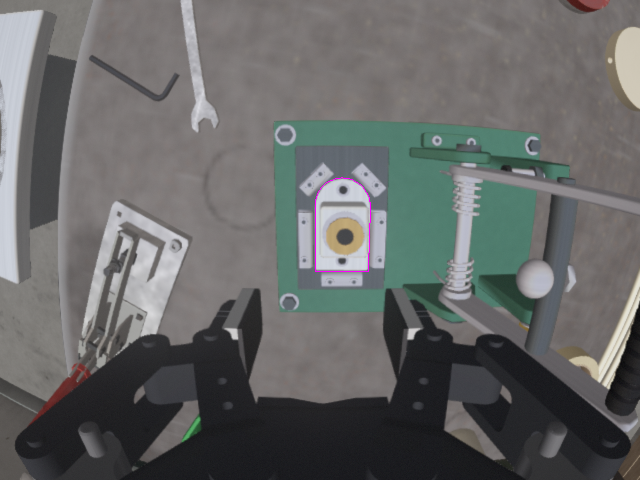

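The housing lies flat in the nest: its outline at (343,225) matches, the block top is at about 50 mm and the round end is in the V. Next is the catch ball, at about (0.570, -0.0905, 0.128).

Call:
step_arm --targets '[[0.6, [26, -30, 0], [0, 0, 0]], [0.6, [52, -60, 0], [0, 0, 0]], [0.6, [78, -88, 0], [0, 0, 0]], [0.6, [78, -88, -20], [0, 0, 0]], [0.6, [78, -88, -45], [0, 0, 0]], [0.6, [78, -88, -60], [0, 0, 0]], [0.6, [78, -88, -64], [0, 0, 0]], [0.6, [78, -88, -64], [0, 0, 0]]]'

```text
time: 8.6
ee_pos: [0.5704, -0.0896, 0.1071]
tcp_rot: [-180.0, -0.0, 103.3]
wrist_force: [-0.2, -0.1, 0.1]
opening: 0.0515
grasp_force: 0.0
```

Call:
step_arm --force 20 --targets '[[0.4, [0, 0, 0], [0, 0, 0]], [0.3, [0, 0, 0], [0, 0, 0]], [0.15, [0, 0, 0], [0, 0, 0]], [0.15, [0, 0, 0], [0, 0, 0]], [0.15, [0, 0, 0], [0, 0, 0]], [0.15, [0, 0, 0], [0, 0, 0]]]'

```text
time: 9.2
ee_pos: [0.5705, -0.09, 0.1084]
tcp_rot: [180.0, 0.0, 103.2]
wrist_force: [-4.9, -1.3, 6.9]
opening: 0.0201
grasp_force: 19.5
```

Call:
step_arm --targets '[[0.15, [5, 1, 11], [0, 0, 0]], [0.15, [11, 3, 21], [0, 0, 0]], [0.15, [18, 4, 30], [0, 0, 0]], [0.15, [26, 6, 39], [0, 0, 0]], [0.15, [35, 8, 47], [0, 0, 0]], [0.15, [44, 10, 54], [0, 0, 0]], [0.15, [44, 10, 54], [0, 0, 0]]]'

```text
time: 9.9
ee_pos: [0.6148, -0.0799, 0.1644]
tcp_rot: [179.9, 0.1, 103.2]
wrist_force: [-11.7, -0.4, 16.4]
opening: 0.0204
grasp_force: 21.6
```

Call:
step_arm --targets '[[0.15, [10, 2, 6], [0, 0, 0]], [0.15, [20, 5, 11], [0, 0, 0]], [0.15, [31, 7, 14], [0, 0, 0]], [0.15, [43, 10, 17], [0, 0, 0]], [0.15, [54, 13, 19], [0, 0, 0]], [0.15, [54, 13, 19], [0, 0, 0]], [0.15, [54, 13, 19], [0, 0, 0]]]'

```text
time: 10.6
ee_pos: [0.6692, -0.0667, 0.1809]
tcp_rot: [179.9, 0.0, 103.3]
wrist_force: [1.9, 0.9, 3.9]
opening: 0.0204
grasp_force: 21.4
```

The catch is swung to about 1.1. Release it, lift, and check the ball and grip positions.

Call:
step_arm --targets '[[0.3, [0, 0, 0], [0, 0, 0]], [0.45, [0, 0, 0], [0, 0, 0]], [0.5, [0, 0, 0], [0, 0, 0]], [0.5, [0, 0, 20], [0, 0, 0]], [0.5, [0, 0, 50], [0, 0, 0]], [0.5, [-20, 0, 80], [0, 0, 0]], [0.5, [-60, 0, 90], [0, 0, 0]], [0.5, [-100, 0, 90], [0, 0, 0]]]'

```text
time: 11.4
ee_pos: [0.5681, -0.0669, 0.2716]
tcp_rot: [179.9, 0.0, 103.2]
wrist_force: [-0.6, -0.7, -0.5]
opening: 0.043
grasp_force: 0.0
```

Call:
step_arm --targets '[[0.5, [-45, 0, 0], [0, 0, 0]], [0.5, [-90, 0, 0], [0, 0, 0]], [0.5, [-90, 0, 0], [0, 0, 0]]]'

```text
time: 11.7
ee_pos: [0.474, -0.0667, 0.2714]
tcp_rot: [180.0, 0.0, 103.2]
wrist_force: [1.6, -0.4, 0.9]
opening: 0.0424
grasp_force: 0.0
```

Run:
```python
from workcell import bot
from h import *
o=bot.get_obs();print(o["time"],o["ee_pos"],o["wrist_force"])
ya=.232
for n in("top","side"):
    c=bot.camera_params(n);p,d=bot.camera(n);np.savez(n+"5.npz",p=p,d=d,**c)
    p,W=cloud(n+"5.npz");hsv=cv2.cvtColor(p,cv2.COLOR_RGB2HSV)
    dx,dy=W[...,0]-.508,W[...,1]-.0015
    a=np.cos(ya)*dx+np.sin(ya)*dy;b=-np.sin(ya)*dx+np.cos(ya)*dy;z=W[...,2]
    red=((hsv[...,0]<8)|(hsv[...,0]>172))&(hsv[...,1]>150)&(abs(b+.104)<.04)&(z>.1)&(a>0)&(a<.25)
    blk=(p.max(-1)<45)&(abs(b)<.06)&(z>.15)&(a>.08)&(a<.2)
    for nm,k in(("ball",red),("grip",blk)):
        print(n,nm,k.sum(),[np.percentile(q[k],[5,50,95]).round(4).tolist() for q in(a,b,z)] if k.any() else "")
    cv2.imwrite(f"pics/{n}5.png",p[:,:,::-1])
```

```text
11.7 [ 0.47396218 -0.06670983  0.27142457] [ 1.58793747 -0.42149163  0.9101916 ]
top ball 83 [[0.1314, 0.1391, 0.1483], [-0.1119, -0.1034, -0.096], [0.2043, 0.2094, 0.2138]]
top grip 356 [[0.1225, 0.1287, 0.1359], [-0.0396, 0.0002, 0.0403], [0.2155, 0.22, 0.2238]]
side ball 49 [[0.1338, 0.1405, 0.1506], [-0.1071, -0.0989, -0.093], [0.1993, 0.2071, 0.2115]]
side grip 62 [[0.1242, 0.1258, 0.1373], [-0.0385, 0.007, 0.0381], [0.2123, 0.2161, 0.2208]]
```

The ball now sits at press x of about 140 mm and z of about 0.20, which puts the catch at about 1.1, well back. The grip is measured at press (129, 0) mm with its centre 212 mm high. Next I'll pinch it.

Call:
step_arm --targets '[[0.5, [40, 25, 5], [0, 0, 0]], [0.5, [80, 50, 5], [0, 0, 0]], [0.5, [120, 75, 5], [0, 0, 0]], [0.5, [160, 98, 5], [0, 0, 0]], [0.5, [160, 98, -15], [0, 0, 0]], [0.5, [160, 98, -45], [0, 0, 0]], [0.5, [160, 98, -70], [0, 0, 0]], [0.5, [160, 98, -78], [0, 0, 0]]]'

```text
time: 12.6
ee_pos: [0.6387, 0.0315, 0.1878]
tcp_rot: [-179.7, -0.1, 103.3]
wrist_force: [-1.0, 0.0, -0.1]
opening: 0.0432
grasp_force: 0.0
```

Call:
step_arm --force 40 --targets '[[0.4, [0, 0, 0], [0, 0, 0]], [0.2, [0, 0, 0], [0, 0, 0]], [0.1, [0, 0, 0], [0, 0, 0]], [0.1, [0, 0, 0], [0, 0, 0]], [0.1, [0, 0, 0], [0, 0, 0]], [0.1, [0, 0, 0], [0, 0, 0]]]'

```text
time: 13.2
ee_pos: [0.6367, 0.0306, 0.1932]
tcp_rot: [-179.8, -0.0, 103.2]
wrist_force: [-13.8, -3.0, -2.2]
opening: 0.0166
grasp_force: 39.1
```

Call:
step_arm --force 60 --targets '[[0.1, [-11, -3, 3], [0, 0, 0]], [0.1, [-23, -5, 4], [0, 0, 0]], [0.1, [-46, -11, 5], [0, 0, 0]], [0.1, [-69, -16, 3], [0, 0, 0]], [0.1, [-92, -22, -4], [0, 0, 0]], [0.1, [-113, -27, -13], [0, 0, 0]], [0.1, [-133, -31, -26], [0, 0, 0]], [0.1, [-133, -31, -26], [0, 0, 0]]]'

```text
time: 14.0
ee_pos: [0.5046, -0.0005, 0.1693]
tcp_rot: [179.7, 0.1, 103.2]
wrist_force: [-3.5, -1.1, 13.6]
opening: 0.0158
grasp_force: 62.8
```

Call:
step_arm --targets '[[0.1, [-9, -2, -8], [0, 0, 0]], [0.1, [-18, -4, -16], [0, 0, 0]], [0.1, [-33, -8, -34], [0, 0, 0]], [0.1, [-45, -11, -54], [0, 0, 0]], [0.1, [-52, -12, -69], [0, 0, 0]], [0.1, [-52, -12, -69], [0, 0, 0]]]'

```text
time: 14.6
ee_pos: [0.453, -0.0126, 0.0992]
tcp_rot: [179.9, 0.1, 103.2]
wrist_force: [-8.4, -3.2, 14.3]
opening: 0.016
grasp_force: 70.0
```

Call:
step_arm --targets '[[0.1, [-2, 0, -5], [0, 0, 0]], [0.1, [-4, -1, -10], [0, 0, 0]], [0.1, [-5, -1, -14], [0, 0, 0]], [0.1, [-6, -1, -18], [0, 0, 0]], [0.1, [-7, -2, -22], [0, 0, 0]], [0.1, [-7, -2, -24], [0, 0, 0]], [0.1, [-7, -2, -26], [0, 0, 0]], [0.1, [-7, -2, -26], [0, 0, 0]]]'

```text
time: 15.4
ee_pos: [0.4452, -0.0145, 0.0745]
tcp_rot: [-180.0, 0.1, 103.2]
wrist_force: [-20.6, -2.7, 21.8]
opening: 0.0161
grasp_force: 73.3
```

Call:
step_arm --targets '[[0.1, [1, 0, -1], [0, 0, 0]], [0.1, [2, 0, -2], [0, 0, 0]], [0.1, [2, 0, -3], [0, 0, 0]], [0.1, [2, 0, -4], [0, 0, 0]], [0.1, [2, 0, -4], [0, 0, 0]], [0.1, [2, 0, -4], [0, 0, 0]]]'

```text
time: 16.0
ee_pos: [0.444, -0.0148, 0.0694]
tcp_rot: [-179.6, 0.0, 103.2]
wrist_force: [-35.2, -4.9, 25.0]
opening: 0.016
grasp_force: 74.7
```

Call:
step_arm --targets '[[0.1, [-2, 0, 0], [0, 0, 0]], [0.1, [-4, -1, 0], [0, 0, 0]], [0.1, [-4, -1, 0], [0, 0, 0]], [0.1, [-4, -1, 0], [0, 0, 0]]]'

```text
time: 16.4
ee_pos: [0.444, -0.0148, 0.0699]
tcp_rot: [179.9, -0.0, 103.2]
wrist_force: [-11.8, 1.6, 12.6]
opening: 0.016
grasp_force: 73.1
```

Run:
```python
from workcell import bot
from h import *
o=bot.get_obs();print({k:np.round(o[k],4).tolist() for k in("time","ee_pos","tcp_rot","wrist_force","torque","opening","grasp_force")})
ims=[]
ya=.232
for n in("side","top","wrist"):
    c=bot.camera_params(n);p,d=bot.camera(n);np.savez(n+"6.npz",p=p,d=d,**c)
    ims.append(p[:,:,::-1])
p,W=cloud("side6.npz");dx,dy=W[...,0]-.508,W[...,1]-.0015
a=np.cos(ya)*dx+np.sin(ya)*dy;b=-np.sin(ya)*dx+np.cos(ya)*dy;z=W[...,2]
k=(np.abs(b)<.06)&(a>-.09)&(a<-.05)&(p.max(-1)<45)&(z<.12);print("grip side",k.sum(),np.percentile(z[k],[10,50,95]) if k.any() else"")
cs=load("side6.npz");uv=proj(cs,[[.508,.0015,.05]])[0];u,v=map(int,uv)
A=cv2.resize(ims[0][v-45:v+45,u-60:u+60],(800,600),interpolation=cv2.INTER_CUBIC)[100:500]
w=cv2.resize(ims[2],(400,300));t=proj(load("top6.npz"),[[.5,0,.05]])[0].astype(int)
T=cv2.resize(ims[1][t[1]-45:t[1]+45,t[0]-60:t[0]+60],(400,300))
cv2.imwrite("pics/c6.png",np.vstack([A,np.hstack([w,T])])[:600+100][:700]);
cv2.imwrite("pics/c6.png",cv2.resize(cv2.imread("pics/c6.png"),(685,600)))
```

```text
{'time': 16.4, 'ee_pos': [0.444, -0.0148, 0.0699], 'tcp_rot': [179.9316, -0.0032, 103.2305], 'wrist_force': [-11.8386, 1.6262, 12.6324], 'torque': [0.3169, 2.3073, -0.0116], 'opening': 0.016, 'grasp_force': 73.0711}
grip side 105 [0.09650954 0.10012316 0.11854123]
```

View pics/c6.png

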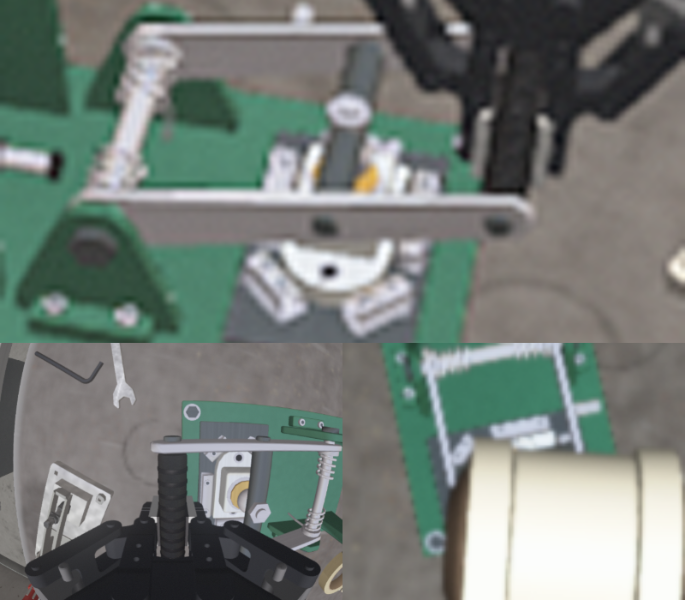

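The lever is down. Its nose is over the bush flange, seen at (365,180) in the side crop, and the grip is pinched at (515,130). I'll press a little more and measure the grip height from wrist depth.

Call:
step_arm --targets '[[0.1, [0, 0, -1], [0, 0, 0]], [0.1, [0, 0, -2], [0, 0, 0]], [0.1, [0, 0, -3], [0, 0, 0]], [0.1, [0, 0, -4], [0, 0, 0]], [0.1, [0, 0, -4], [0, 0, 0]]]'

```text
time: 17.05
ee_pos: [0.4435, -0.0149, 0.067]
tcp_rot: [180.0, 0.0, 103.2]
wrist_force: [-20.1, 0.0, 25.5]
opening: 0.016
grasp_force: 74.4
```

```bash
cat > g.py <<'E'
from workcell import bot
from h import *
def meas(f,new=True):
    if new:
        c=bot.camera_params("wrist");p,d=bot.camera("wrist");np.savez(f,p=p,d=d,**c)
    c=load(f);p,d=c["p"],c["d"]
    v,u=np.mgrid[:480,:640];K=c["K"];x,y=(u-K[0,2])/K[0,0],(v-K[1,2])/K[0,0];th=np.hypot(x,y)+1e-9
    W=(np.stack([x/th*np.tan(th)*d,y/th*np.tan(th)*d,d],-1)-c["t"])@c["R"]
    ya=.232;dx,dy=W[...,0]-.508,W[...,1]-.0015
    a=np.cos(ya)*dx+np.sin(ya)*dy;b=-np.sin(ya)*dx+np.cos(ya)*dy;z=W[...,2]
    ok=(d>0)
    k=ok&(abs(b-.03)<.012)&(a>-.085)&(a<-.045)&(p.max(-1)<70)&(z>.07)
    q=lambda t,k:np.percentile(t[k],[5,25,50,75,95]).round(4).tolist() if k.any() else None
    print("grip n",k.sum(),"a",q(a,k),"z",q(z,k))
    hsv=cv2.cvtColor(p,cv2.COLOR_RGB2HSV)
    fl=ok&(hsv[...,1]>90)&(hsv[...,0]>10)&(hsv[...,0]<30)&(np.hypot(a,b)<.02);print("flange",fl.sum(),q(z,fl))
    bl=ok&(abs(a)<.015)&(b>.0155)&(b<.019)&(hsv[...,1]<50)&(hsv[...,2]>120);print("block",bl.sum(),q(z,bl))
    ft=ok&(abs(a)<.012)&(b>.027)&(b<.036);print("foot",ft.sum(),q(z,ft))
E
python3 - <<'E'
from g import *
o=bot.get_obs();print({k:np.round(o[k],4).tolist() for k in("time","ee_pos","wrist_force","opening","grasp_force")})
meas("w4.npz",False);meas("wrist6.npz",False);meas("w7.npz")
E
```

```text
{'time': 17.05, 'ee_pos': [0.4435, -0.0149, 0.067], 'wrist_force': [-20.0802, 0.0109, 25.4664], 'opening': 0.016, 'grasp_force': 74.3518}
grip n 3 a [-0.0463, -0.0461, -0.0458, -0.0455, -0.0452] z [0.2438, 0.2441, 0.2446, 0.2461, 0.2473]
flange 728 [0.0591, 0.0598, 0.0602, 0.0606, 0.0613]
block 202 [0.049, 0.0497, 0.05, 0.0504, 0.0511]
foot 348 [0.0248, 0.0258, 0.0264, 0.0269, 0.0276]
grip n 8039 a [-0.0827, -0.0744, -0.0661, -0.0575, -0.049] z [0.0985, 0.1017, 0.1643, 0.1696, 0.1734]
flange 716 [0.0533, 0.0539, 0.0543, 0.0547, 0.0553]
block 264 [0.0489, 0.0495, 0.0501, 0.0505, 0.0511]
foot 1545 [0.0256, 0.0264, 0.0801, 0.085, 0.0864]
grip n 8021 a [-0.0827, -0.0748, -0.0664, -0.058, -0.0495] z [0.0955, 0.0988, 0.1611, 0.1666, 0.1704]
flange 682 [0.0521, 0.0527, 0.053, 0.0534, 0.054]
block 250 [0.0489, 0.0496, 0.0501, 0.0505, 0.0512]
foot 1615 [0.0255, 0.0265, 0.0782, 0.0832, 0.0846]
```

Call:
step_arm --targets '[[0.1, [0, 0, -1], [0, 0, 0]], [0.1, [0, 0, -2], [0, 0, 0]], [0.1, [0, 0, -2], [0, 0, 0]], [0.1, [0, 0, -2], [0, 0, 0]]]'

```text
time: 17.5
ee_pos: [0.4435, -0.015, 0.0663]
tcp_rot: [179.9, 0.0, 103.2]
wrist_force: [-27.6, 0.0, 37.1]
opening: 0.0159
grasp_force: 75.7
```

Run:
```python
from g import *
o=bot.get_obs();print({k:np.round(o[k],4).tolist() for k in("time","ee_pos","wrist_force","opening","grasp_force")})
meas("w8.npz")
```

```text
{'time': 17.5, 'ee_pos': [0.4435, -0.015, 0.0663], 'wrist_force': [-27.6077, 0.0163, 37.1061], 'opening': 0.0159, 'grasp_force': 75.715}
grip n 7999 a [-0.0827, -0.0747, -0.0661, -0.058, -0.0498] z [0.0948, 0.0982, 0.1605, 0.1659, 0.1696]
flange 685 [0.0518, 0.0525, 0.0529, 0.0533, 0.0539]
block 264 [0.0489, 0.0495, 0.0499, 0.0504, 0.051]
foot 1600 [0.0254, 0.0264, 0.0777, 0.0829, 0.0842]
```

The force now rises stiffly while the flange stays 3 mm above the block top, so the bush is home. I'll ease slightly and keep pulling.

Call:
step_arm --targets '[[0.1, [-1, 0, 1], [0, 0, 0]], [0.1, [-1, 0, 1], [0, 0, 0]], [0.1, [-1, 0, 1], [0, 0, 0]]]'

```text
time: 17.85
ee_pos: [0.4435, -0.0149, 0.0667]
tcp_rot: [179.8, 0.0, 103.2]
wrist_force: [-18.7, -0.0, 27.9]
opening: 0.0158
grasp_force: 74.7
```

Run:
```python
from g import *
o=bot.get_obs();print({k:np.round(o[k],4).tolist() for k in("time","ee_pos","wrist_force","grasp_force")})
meas("w9.npz")
if o["wrist_force"][2]>18: print(bot.job_done())
```

```text
{'time': 17.85, 'ee_pos': [0.4435, -0.0149, 0.0667], 'wrist_force': [-18.6527, -0.0148, 27.8711], 'grasp_force': 74.6871}
grip n 8145 a [-0.0828, -0.0749, -0.0662, -0.058, -0.0497] z [0.0952, 0.0986, 0.1609, 0.1664, 0.1702]
flange 683 [0.0519, 0.0525, 0.053, 0.0534, 0.054]
block 263 [0.0491, 0.0497, 0.05, 0.0505, 0.0511]
foot 1589 [0.0255, 0.0264, 0.0779, 0.0832, 0.0846]
the job is handed in; nothing more can be done
None
```

The job is handed in at about 18 s: the housing sits flat in the nest, the catch is swung back to about 1.1 rad, and the bush is pressed home (flange measured on the block), with the arm still pulling down on the grip at about 28 N.

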